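# Snap the battery pack home in the charging bay

## Task

Put the long black battery pack (the one with a foot flange and a ridge on each side) nose first onto the bay's apron between the guide rails and push it into the charging bay until you feel it snap past the catch, so that it stays fully home when you let go. Feel for the snap and stop there: do not ram the pack against the stop behind it. Leave the other things on the table where they are.

Things in the scene. Friction and masses are not known exactly. Their poses are not given: they have to be found in the camera images.
- bay: grey charging bay fixed to the table, mouth towards the robot, 136 mm wide. Origin: on the table, mid-mouth; x axis level, pointing into the bay; z up. Side housings from x = 0 to 170 mm, roof from x = 20 (64 to 69 mm high). The pack is home with its nose face at bay x = 91 to 119 mm: the setting of the catch and its stop (endstop), hidden inside, varies by that much
- bay_apron (a point): on the bay's base plate, on its centre line, 60 mm in front of the mouth, axes as the bay. The plate top is 8 mm above the table and runs out to 110 mm before the mouth. Two guide rails, tops 20 mm above the table, 66 mm apart inside, run inwards from 65 mm before the mouth; ahead of that vanes flare to 88 mm apart at 107 mm before it
- bay_mouth (a point): mid-mouth of the bay, 33 mm above the table. Push felt: 38 mm before home a spring ejector meets the nose (5 to 10 N); over the last 12 mm the pack's ridges climb sprung rollers and the push rises to 14 to 23 N, then falls to about half within 4 mm: snapped and held. A hard stop, not to be pressed over 25 N, is 5 mm past home. Let go earlier, the pack slides back out up to 38 mm
- pack_center (a point): centre (half-way up) of the black battery pack, 150 long (x axis, +x = nose, enters the bay first), 50 high, 0.3 to 0.45 kg. Body 54 mm wide (y axis); at the bottom a foot flange 62 wide, 10 high, over the full length fits between the guide rails. Starts flat on the table left or right of the bay, nose roughly forward (away from the robot)
- pack_nose (a point): centre of the pack's nose face (brass contacts), 75 mm ahead of pack_center, 25 mm above its underside; same axes. On each side of the body, 21 to 39 mm above the underside, a wedge-shaped ridge stands out 4 mm from 42 to 50 mm behind the nose, ramp forward, steep face to the rear. The tail face is flat, 150 mm behind the nose
- pack: the same battery pack; origin at the centre of its underside, 25 mm below pack_center, same axes
- brick: plain black power brick, 115 x 58 x 36 mm, no foot flange and no side ridges; lies on the table on the other side of the bay from the pack; bystander; origin at centre of underside
- radio: black handheld radio lying on its back, 125 x 56 x 34 mm plus a 90 mm stub aerial; bystander; origin at centre of the underside of its case
- mug: white mug, 82 mm across, 95 mm high, handle to its +y; bystander; origin at centre of underside
- driver: screwdriver lying on the table; bystander; lies along its x axis
- converter: flat aluminium signal converter box with two grey plugs, 115 x 75 x 28 mm; bystander; origin at centre of underside
- cap: round black rubber connector cap, 48 mm across, 30 mm high; bystander; origin at centre of underside
- spray: white spray can, 60 mm across, 150 mm high, upright; bystander; origin at centre of underside
There are look-alikes about, which are no part of the job. What is shaped like the pack but purple is not meant.

How it is judged:
By the outcome, as a careful person would: the job done as asked, in the order asked, and still so for the second after the job is handed in, with the robot touching nothing.
It also fails if it takes over 67 s, if anything falls off the work surface, if the arm or the gripper's body presses on something with over 40 N, if the wrist force passes 120 N, or if a joint passes its speed limit or range.

## Robot

A 6-joint arm with a two-finger parallel gripper is mounted at the origin on the work surface. World frame = base frame: x ahead of the robot, y to its left, z up, the work surface at z = 0. Lengths are in m, angles in degrees, forces in N, time in s.
With the tool pointing down it reaches from about 0.3 to 0.775 m from the base axis. Payload 14.6 kg.
Tool frame: the origin (TCP) lies at the very end of the fingers, on their centre line; the grasp point (between the pads) lies 19 mm behind it; z points along the fingers, y is the direction in which the jaws open and shut (so a half turn about z gives the same grasp; the last joint's range is limited). The gripper opens to 94 mm and grips with 3 to 60 N. Pads are 16 mm wide; open, the fingers measure 119 mm over their backs; the gripper's body (75 mm by 177 mm) begins 78 mm behind the grasp point.
Start: joints at [67.517, 17.183, 87.147, -0, 75.671, -3.816], TCP at [0.176, 0.521, 0.205] pointing down, gripper open.
Joint ranges: [-173.82, 173.82], [-45.26, 126.66], [13.44, 144.39], [-59.66, 239.66], [0, 175.72], [-146.38, 146.38]. Speed limits (degrees/s): [127.2, 127.2, 147.25, 180, 180, 180].

## Interface

Orientations are given as a 3x3 rotation matrix whose columns are the frame's x, y, z axes.
In Python, from station import robot gives the robot as it stands. The module is installed in compiled form; this text tells all that it offers.
- The arm moves only by the tool carry_out, never from a script. Its arguments are lists of equal length, an entry for each row: "delta_pos": the shift along the tool's x, y, z in cm, a list of three; "rot": the turn, a rotation vector about the tool's x, y, z in degrees, a list of three. A call has 1 to 5 rows; each row is the pose to reach, as a shift and turn from the pose commanded when the call began, along the tool's axes at that moment; what a row does not reach only later rows make up. A row lasts 1/8 s, in which the tool goes at most 62.5 mm and 10.7 degrees, less where a joint would pass 70% of its speed; a pose out of reach is approached as far as the arm can. A call with a gripper value outside its range is refused whole. "claw" is the closure, from 0 (fully open) to 1 (shut), set as the call begins (left out, the last holds). The fingers move at their own pace and stop on an object; the grip force is fixed at half the most. Time passes only in rows, so rows that repeat a pose let the fingers close. It gives the time, the measured TCP pose, the force and the opening at its end, in the units of the state.
- robot.get_state(): the state, without advancing time (a new reading comes with each control period).
- robot.get_image(name): name is "scene" or "top"; returns (picture, depth): 400x640x3 uint8, blue, green, red; 400x640 float32, m along the optical axis (not along the pixel's ray), 0 where there is no reading.
- robot.camera_model(name): a dict with "mtx" (3x3 intrinsics, pixels), "xyz" and "orientation" of the camera in the world. Camera axes: x right, y up, looking along -z (the intrinsics and any distortion apply to the point x, -y, -z); pixel columns grow to the right and rows downward; lengths in m; the calibration is good to about 2 mm. A picture is of the moment at which its call begins. camera_model takes no time and is no camera call.
- robot.finish_job(): hands the job in, once; it reports no verdict.
The state is a dict: "clock": time; "qpos": joint angles; "dq": joint speeds; "joint_efforts": joint torques, N m; "eef_pos": TCP position; "eef_rot": TCP orientation; "wrist_force": force on the tool from outside, world axes, zero at the start; "moment": the same for the moment, N m; "gripper_width": finger opening in m.
Only numpy, scipy, OpenCV 4.12 (cv2) and the standard library are available. Lean on these libraries where they do the work, as an engineer would, in place of code of your own. Each camera call takes 0.05 s, during which the arm holds its last target. There are 200 camera calls.

## Working session

There is one attempt and no reset: what is moved stays moved. The work goes in short steps, Python scripts to look and compute and a tool call to move; the robot and the scene stay as the last step left them, time stands still between calls to the robot, and variables do not carry over. Pictures are saved under pics/ and viewed, about 8 in all and at most 12, crops included, and the job is handed in when it is done.

Besides the shell and the picture viewer there is one more tool, called after "Emit:" in YAML: its name, and indented under it one key for each argument. carry_out: Moves the arm, as the interface text tells. Its arguments: {"type":"object","properties":{"delta_pos":{"type":"array"},"rot":{"type":"array"},"claw":{"type":"number"}},"required":["delta_pos","rot"]}

```bash
mkdir -p pics; cat > h.py <<'E'
from station import robot
import numpy as np, cv2
def snap(n,tag):
    im,d=robot.get_image(n); cv2.imwrite(f'pics/{tag}.png',im); np.save(f'pics/{tag}.npy',d); return im,d
def world(n,tag,u,v,r=2,d=None):
    D=np.load(f'pics/{tag}.npy'); m=robot.camera_model(n); K=np.array(m['mtx'])
    if d is None:
        p=D[int(v)-r:int(v)+r+1,int(u)-r:int(u)+r+1]; d=np.median(p[p>0])
    c=np.array([(u-K[0,2])/K[0,0]*d,-(v-K[1,2])/K[1,1]*d,-d])
    return np.array(m['xyz'])+np.array(m['orientation'])@c
def cloud(n,tag):
    D=np.load(f'pics/{tag}.npy'); m=robot.camera_model(n); K=np.array(m['mtx'])
    v,u=np.mgrid[:D.shape[0],:D.shape[1]]
    c=np.stack([(u-K[0,2])/K[0,0]*D,-(v-K[1,2])/K[1,1]*D,-D],-1)
    w=np.array(m['xyz'])+c@np.array(m['orientation']).T
    w[D<=0]=np.nan; return w
E
python3 - <<'E'
from h import *
snap('top','t0');snap('scene','s0')
for n in('top','scene'):print(robot.camera_model(n))
s=robot.get_state();print(s)
E
```

```text
{'mtx': array([[388.24077214,   0.        , 322.26291458],
       [  0.        , 388.24077214, 191.50605257],
       [  0.        ,   0.        ,   1.        ]]), 'xyz': array([0.23348482, 0.00295215, 1.05584478]), 'orientation': array([[ 7.82931104e-03,  9.77122881e-01, -2.12531355e-01],
       [-9.99969280e-01,  7.57071262e-03, -2.03054272e-03],
       [-3.75075933e-04,  2.12540724e-01,  9.77152138e-01]])}
{'mtx': array([[409.23771535,   0.        , 319.18011985],
       [  0.        , 409.23771535, 202.40263275],
       [  0.        ,   0.        ,   1.        ]]), 'xyz': array([1.25668897, 0.30879941, 0.95678149]), 'orientation': array([[-0.34310963, -0.66785032,  0.66049356],
       [ 0.93927533, -0.23935761,  0.24590604],
       [-0.00613427,  0.70475804,  0.70942123]])}
{'clock': 0.1, 'qpos': array([ 6.75171988e+01,  1.72128142e+01,  8.71730098e+01, -2.59137187e-03,
        7.56701546e+01, -3.81522913e+00]), 'dq': array([ 0.03632822, -0.05269629, -0.01452254,  0.02336024,  0.06699947,
        0.05084237]), 'joint_efforts': array([-5.05024018e-04, -5.32645833e+01, -3.53282225e+01,  7.08885561e-02,
        2.35523534e-02, -9.07132085e-05]), 'eef_pos': array([0.17597021, 0.52086937, 0.2049671 ]), 'eef_rot': array([[-9.47395171e-01,  3.20066054e-01, -3.33124570e-04],
       [ 3.20066227e-01,  9.47394725e-01, -9.19509459e-04],
       [ 2.12966963e-05, -9.77760745e-04, -9.99999522e-01]]), 'wrist_force': array([-0.00622364,  0.19453005,  0.66128278]), 'moment': array([ 0.01873218,  0.01617902, -0.03596758]), 'gripper_width': 0.09359227311056716}
```

View pics/t0.png

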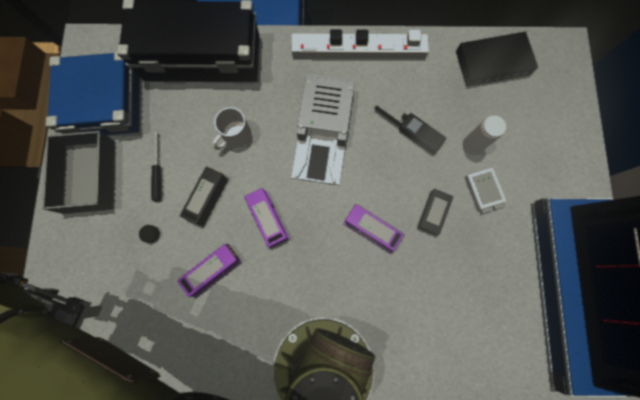

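View pics/s0.png

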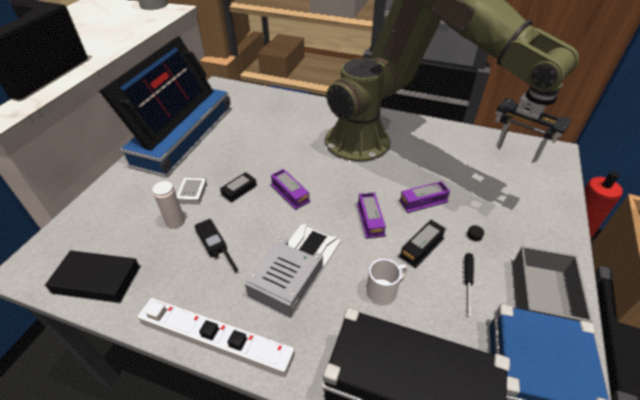

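The top view shows the black pack at about (205,196), the bay at (326,108) with its mouth near row 135 and its apron down to row 182, and the brick at (436,212). Purple look-alikes lie at (266,217), (375,228) and (208,270). Next I'll take an enlarged crop and fit the heights.

```bash
python3 - <<'E'
from h import *
im=cv2.imread('pics/t0.png')
cv2.imwrite('pics/t0c.png',cv2.resize(im[65:240,165:365],None,fx=4,fy=3.4,interpolation=cv2.INTER_CUBIC)[:595])
w=cloud('top','t0'); 
def rect(m,name):
    p=w[m][:,:2]; c,s,a=cv2.minAreaRect((p*1000).astype(np.float32)); print(name,len(p),np.round(c,1),np.round(s,1),round(a,1),'z',np.round(np.nanpercentile(w[m][:,2],[5,50,95])*1000,1))
v,u=np.mgrid[:400,:640]
z=w[...,2]
box=lambda a,b,c,d:(u>=a)&(u<b)&(v>=c)&(v<d)
rect(box(175,232,160,230)&(z>.042)&(z<.06),'pack top')
rect(box(230,246,190,225)&(z>.042),'?')
rect(box(285,360,70,190)&(z>.059)&(z<.075),'bay roof')
rect(box(285,360,70,190)&(z>.004)&(z<.013),'plate')
rect(box(285,360,130,190)&(z>.015)&(z<.026),'rails')
rect(box(415,456,185,240)&(z>.025),'brick')
for n in [(150,170),(250,150),(380,180)]: print(w[n[1],n[0]])
E
```

```text
pack top 1165 [442.3 324.4] [ 58.2 150.9] 65.5 z [47.5 51.7 54.8]
? 3 [435.6 208.8] [0.4 4.7] 84.3 z [49.3 52.4 52.5]
bay roof 2726 [689.5  -2.8] [136.1 181.3] 81.9 z [65.9 70.7 73.6]
plate 2350 [650.4   7.6] [363.3 219.3] 0.3 z [ 4.3  9.1 12.2]
rails 383 [565.2  14.3] [133.7 145.1] 81.2 z [17.  21.4 24.9]
brick 954 [ 404.7 -298.8] [ 59.  116.2] 67.4 z [32.6 37.4 40.6]
[ 0.52157063  0.49130241 -0.0006942 ]
[ 5.82767321e-01  2.12124808e-01 -5.82608806e-04]
[ 0.49655516 -0.15582535  0.00324612]
```

View pics/t0c.png

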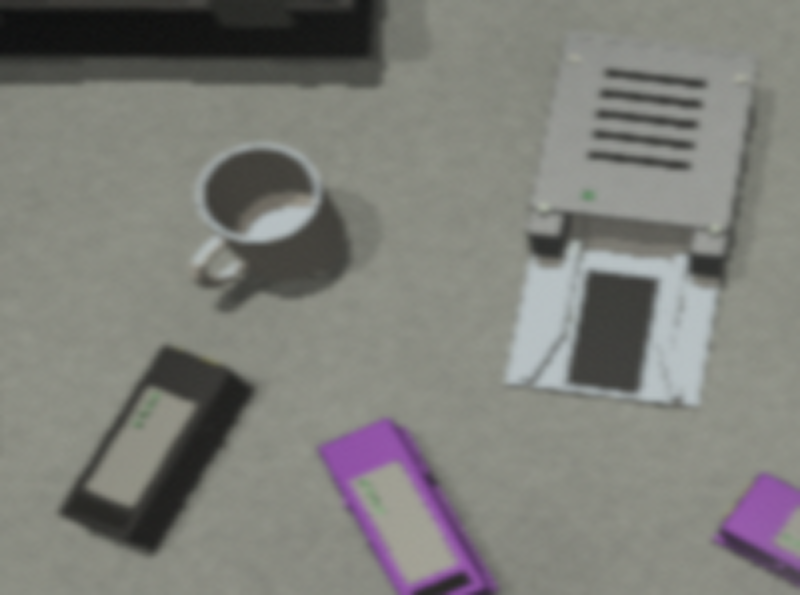

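```bash
cat >> h.py <<'E'
def ray(n,u,v,z):
    m=robot.camera_model(n); K=np.array(m['mtx']); d=np.array(m['orientation'])@np.array([(u-K[0,2])/K[0,0],-(v-K[1,2])/K[1,1],-1]); c=np.array(m['xyz'])
    return (c+d*(z-c[2])/d[2])[:2]
E
python3 - <<'E'
from h import *
P=lambda x,y,z:ray('top',(x+.5)/4-.5+165,(y+.5)/3.4-.5+65,z)*1000
fl,fr=P(505,383,.008),P(699,405,.008)
rfl,rfr,rbl,rbr=P(535,207,.069),P(727,228,.069),P(569,34,.069),P(757,62,.069)
print('plate front',fl,fr,(fl+fr)/2,np.linalg.norm(fl-fr))
print('roof',rfl,rfr,rbl,rbr,'len',np.linalg.norm(rfl-rbl),np.linalg.norm(rfr-rbr),'wid',np.linalg.norm(rfl-rfr),np.linalg.norm(rbl-rbr))
ang=lambda d:np.degrees(np.arctan2(d[1],d[0]))
print(ang(fl-fr)-90,ang(rfl-rfr)-90,ang(rbl-rbr)-90,ang(rbl-rfl),ang(rbr-rfr),ang((rbl+rbr)-(fl+fr)))
a=np.radians(-8.1); X=np.array([np.cos(a),np.sin(a)])
print('mouth est', (fl+fr)/2+110*X, (rfl+rfr)/2-20*X,(rbl+rbr)/2-170*X)
# pack top, depth outline
t=[P(168,345,.05),P(255,382,.05),P(60,512,.05),P(150,553,.05)]
print('pack',t)
# scene camera checks
w=cloud('scene','s0');v,u=np.mgrid[:400,:640];z=w[...,2]
def rect(m,name):
    p=w[m][:,:2]; c,s,a=cv2.minAreaRect((p*1000).astype(np.float32)); print(name,len(p),np.round(c,1),np.round(s,1),round(a,1),np.median(w[m][:,2]))
rect((u>395)&(u<450)&(v>215)&(v<270)&(z>.045)&(z<.056),'pack scene')
rect((u>240)&(u<330)&(v>230)&(v<312)&(z>.064)&(z<.075),'bay scene')
E
```

```text
plate front [501.20932771  92.83799293] [483.73597351 -42.16666227] [492.47265061  25.33566533] 136.13072772716578
roof [630.00050573  70.9543408 ] [613.32995901 -58.60033981] [780.67105446  50.44088989] [756.68727802 -80.1411813 ] len 152.06056662505503 144.9666470840175 wid 130.62282494316565 132.766331752184
-7.374669432937026 -7.332287011061098 -10.407420302735204 -7.753020126267783 -8.545322712487474 -8.277988788031392
mouth est [601.37525295   9.83652982] [601.86475922   8.99502513] [600.37514443   9.10306373]
pack [array([519.73436442, 316.63713889]), array([489.99717116, 256.33867513]), array([385.81696856, 377.80737952]), array([354.63227957, 316.59100415])]
pack scene 766 [442.6 326.9] [ 54.8 153. ] 65.6 0.049667051753248426
bay scene 2540 [690.2  -1.6] [138.3 176.7] 81.7 0.06874705318400859
```

Emit:
carry_out:
  delta_pos:
    - [-5, -1.5, 1]
    - [-11, -3.5, 3]
    - [-17, -5.5, 5]
    - [-23, -7.5, 7]
    - [-28, -9, 8]
  rot:
    - [0, 0, 1]
    - [0, 0, 2]
    - [0, 0, 4]
    - [0, 0, 5]
    - [0, 0, 5.8]
  claw: 0

```text
clock: 0.72
eef_pos: [0.4119, 0.3458, 0.1249]
eef_rot: [[-0.91, 0.414, -0.001], [0.414, 0.91, -0.001], [0.0, -0.001, -1.0]]
wrist_force: [-0.0, 1.1, 0.1]
gripper_width: 0.0942
```

Emit:
carry_out:
  delta_pos:
    - [-2, -0.3, 1]
    - [-3.6, -0.6, 3]
    - [-3.6, -0.6, 4.5]
    - [-3.6, -0.6, 4.5]
  rot:
    - [0, 0, 0]
    - [0, 0, 0]
    - [0, 0, 0]
    - [0, 0, 0]

```text
clock: 1.23
eef_pos: [0.4397, 0.3274, 0.0794]
eef_rot: [[-0.911, 0.413, -0.002], [0.413, 0.911, -0.001], [0.002, -0.002, -1.0]]
wrist_force: [-0.9, -0.1, -0.1]
gripper_width: 0.0937
```

```bash
python3 - <<'E'
from h import *
im,_=snap('top','t1'); im2,_=snap('scene','s1')
a=cv2.resize(im[140:250,150:260],None,fx=5,fy=5,interpolation=cv2.INTER_CUBIC)[:400,:400] if 0 else cv2.resize(im[140:250,150:260],(400,400),interpolation=cv2.INTER_CUBIC)
b=cv2.resize(im2[180:290,360:470],(400,400),interpolation=cv2.INTER_CUBIC)
cv2.imwrite('pics/c1.png',np.hstack([a,b]))
s=robot.get_state();print(s['eef_pos'],s['eef_rot'],s['clock'],s['qpos'])
E
```

```text
[0.44049338 0.32783444 0.08110919] [[-9.10777481e-01  4.12897534e-01  7.35873730e-05]
 [ 4.12897541e-01  9.10777474e-01  1.17579202e-04]
 [-1.84735591e-05  1.37472535e-04 -9.99999990e-01]] 1.325 [ 3.28347068e+01  2.47532320e+01  9.45489109e+01  3.86975917e-03
  6.06906617e+01 -3.27802032e+01]
```

View pics/c1.png

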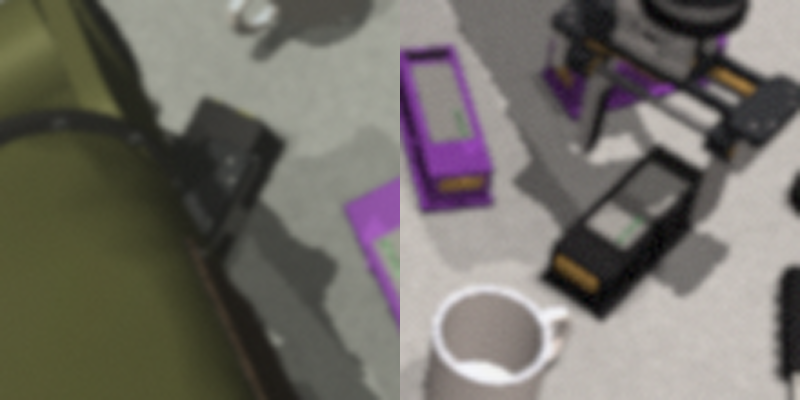

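Both views show the open fingers straddling the black pack: its nose with the brass contacts is at (575,270) in the right half, and there is free table on both sides. I'll lower and grip.

Emit:
carry_out:
  delta_pos:
    - [-0.2, -0.1, 2.5]
    - [-0.3, -0.1, 5]
    - [-0.3, -0.1, 6.5]
    - [-0.3, -0.1, 6.5]
  rot:
    - [0, 0, 0]
    - [0, 0, 0]
    - [0, 0, 0]
    - [0, 0, 0]

```text
clock: 1.82
eef_pos: [0.443, 0.325, 0.0156]
eef_rot: [[-0.91, 0.414, -0.001], [0.414, 0.91, -0.0], [0.0, -0.001, -1.0]]
wrist_force: [-0.0, -0.3, -0.0]
gripper_width: 0.0942
```

Emit:
carry_out:
  delta_pos:
    - [0, 0, 0]
    - [0, 0, 0]
    - [0, 0, 0]
    - [0, 0, 0]
    - [0, 0, 0]
  rot:
    - [0, 0, 0]
    - [0, 0, 0]
    - [0, 0, 0]
    - [0, 0, 0]
    - [0, 0, 0]
  claw: 1

```text
clock: 2.45
eef_pos: [0.4436, 0.3249, 0.0161]
eef_rot: [[-0.91, 0.414, 0.0], [0.414, 0.91, 0.0], [-0.0, 0.0, -1.0]]
wrist_force: [0.3, 0.2, 1.9]
gripper_width: 0.054
```

Emit:
carry_out:
  delta_pos:
    - [0, 0, -1]
    - [0, 0, -3]
    - [0, 0, -6]
    - [0, 0, -8.5]
    - [0, 0, -8.5]
  rot:
    - [0, 0, 0]
    - [0, 0, 0]
    - [0, 0, 0]
    - [0, 0, 0]
    - [0, 0, 0]

```text
clock: 3.08
eef_pos: [0.4441, 0.3253, 0.1026]
eef_rot: [[-0.91, 0.414, 0.003], [0.414, 0.91, 0.002], [-0.002, 0.003, -1.0]]
wrist_force: [0.2, -0.0, -4.6]
gripper_width: 0.0542
```

Emit:
carry_out:
  delta_pos:
    - [-1, -2, 0]
    - [-2.5, -5, 0]
    - [-4, -8.5, 0]
    - [-6, -12.5, 0]
    - [-8, -16.5, 0]
  rot:
    - [0, 0, -1]
    - [0, 0, -3]
    - [0, 0, -6]
    - [0, 0, -9]
    - [0, 0, -12]

```text
clock: 3.7
eef_pos: [0.4472, 0.1401, 0.0998]
eef_rot: [[-0.977, 0.214, -0.002], [0.214, 0.977, -0.0], [0.001, -0.001, -1.0]]
wrist_force: [1.3, -1.1, -3.1]
gripper_width: 0.0538
```

Emit:
carry_out:
  delta_pos:
    - [-1, -4, 0]
    - [-2, -7.5, 0]
    - [-2.6, -9.6, 0]
    - [-2.9, -10.6, 0]
    - [-2.9, -10.6, 0]
  rot:
    - [0, 0, -2]
    - [0, 0, -3.5]
    - [0, 0, -4.3]
    - [0, 0, -4.3]
    - [0, 0, -4.3]

```text
clock: 4.32
eef_pos: [0.4531, 0.0317, 0.1004]
eef_rot: [[-0.99, 0.143, -0.001], [0.143, 0.99, 0.0], [0.001, -0.0, -1.0]]
wrist_force: [-0.8, 0.8, -3.6]
gripper_width: 0.0542
```

```bash
python3 - <<'E'
from h import *
im,_=snap('top','t2'); im2,_=snap('scene','s2')
s=robot.get_state();print(s['eef_pos'],s['eef_rot'],s['clock'],s['wrist_force'])
a=cv2.resize(im[80:230,250:400],(400,400),interpolation=cv2.INTER_CUBIC)
b=cv2.resize(im2[170:320,240:390],(400,400),interpolation=cv2.INTER_CUBIC)
cv2.imwrite('pics/c2.png',np.hstack([a,b]))
for n,t in(('top','t2'),('scene','s2')):
    w=cloud(n,t); B=np.array([.601,.0094]);a=np.radians(-8.1);X=np.array([np.cos(a),np.sin(a)]);Y=np.array([-X[1],X[0]])
    bx=(w[...,:2]-B)@X; by=(w[...,:2]-B)@Y; z=w[...,2]
    m=(z>.115)&(z<.14)&(bx>-.25)&(bx<-.05)&(abs(by)<.05)
    if m.sum()>20:
        c,sz,an=cv2.minAreaRect((np.stack([bx[m],by[m]],1)*1000).astype(np.float32));print(n,m.sum(),c,sz,an,np.percentile(z[m],[10,50,90]),'bx max',np.percentile(bx[m],99),'by',np.percentile(by[m&(bx>-.12)],[2,98]) )
E
```

```text
[0.4531949  0.03238678 0.10057042] [[-9.89886980e-01  1.41857380e-01 -5.00482526e-04]
 [ 1.41857321e-01  9.89887104e-01  1.50905823e-04]
 [ 5.16828302e-04  7.83825986e-05 -9.99999863e-01]] 4.425 [-0.1455402   0.11088322 -2.64190886]
scene 674 (-145.79129028320312, 3.7117156982421875) (77.59720611572266, 143.5521240234375) 86.83470153808594 [0.12206852 0.1336032  0.13621577] bx max -0.07489770588694067 by [-0.02273138  0.02966008]
```

View pics/c2.png

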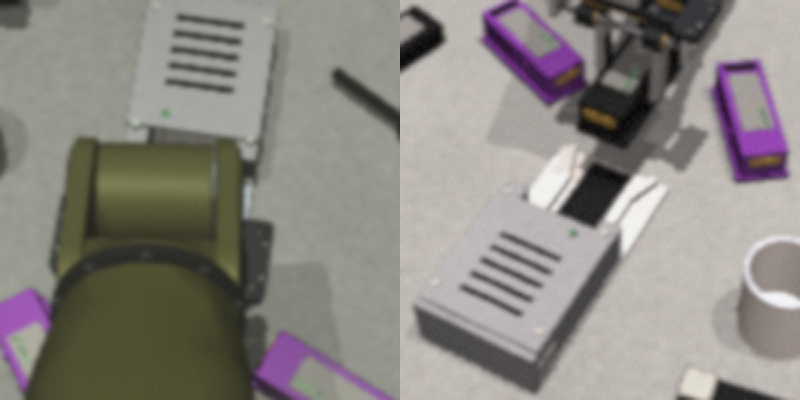

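The right half shows the pack held level, nose at (600,115) pointing at the apron (600,190). It is centred to about 2–3 mm and in line with the bay. I'll shift sideways slightly and lower to just above the plate.

Emit:
carry_out:
  delta_pos:
    - [0, -0.2, 2]
    - [0, -0.2, 5]
    - [0, -0.2, 6.5]
    - [0, -0.2, 7.3]
    - [0, -0.2, 7.3]
  rot:
    - [0, 0, 0]
    - [0, 0, 0]
    - [0, 0, 0]
    - [0, 0, 0]
    - [0, 0, 0]

```text
clock: 5.05
eef_pos: [0.4532, 0.03, 0.028]
eef_rot: [[-0.99, 0.142, -0.0], [0.142, 0.99, -0.0], [0.0, -0.0, -1.0]]
wrist_force: [-0.1, 0.2, -3.2]
gripper_width: 0.0538
```

Emit:
carry_out:
  delta_pos:
    - [-1, 0, 0]
    - [-2, 0, 0]
    - [-3, 0, 0]
    - [-3, 0, 0]
  rot:
    - [0, 0, 0]
    - [0, 0, 0]
    - [0, 0, 0]
    - [0, 0, 0]

```text
clock: 5.55
eef_pos: [0.4836, 0.0254, 0.0279]
eef_rot: [[-0.99, 0.142, 0.001], [0.142, 0.99, 0.0], [-0.001, 0.0, -1.0]]
wrist_force: [0.8, 0.7, -2.9]
gripper_width: 0.0535
```

Emit:
carry_out:
  delta_pos:
    - [-1, 0, 0.2]
    - [-2, 0, 0.3]
    - [-3, 0, 0.3]
    - [-3, 0, 0.3]
  rot:
    - [0, 0, 0]
    - [0, 0, 0]
    - [0, 0, 0]
    - [0, 0, 0]

```text
clock: 6.05
eef_pos: [0.5134, 0.0212, 0.0249]
eef_rot: [[-0.99, 0.142, 0.001], [0.142, 0.99, 0.0], [-0.001, 0.0, -1.0]]
wrist_force: [0.1, 3.1, -3.5]
gripper_width: 0.0539
```

Emit:
carry_out:
  delta_pos:
    - [-1, 0, 0.1]
    - [-2, 0, 0.1]
    - [-3, 0, 0.1]
    - [-3, 0, 0.1]
  rot:
    - [0, 0, 0]
    - [0, 0, 0]
    - [0, 0, 0]
    - [0, 0, 0]

```text
clock: 6.55
eef_pos: [0.5434, 0.017, 0.0241]
eef_rot: [[-0.99, 0.142, 0.002], [0.142, 0.99, 0.0], [-0.002, 0.0, -1.0]]
wrist_force: [3.8, 4.6, -1.2]
gripper_width: 0.0538
```

Emit:
carry_out:
  delta_pos:
    - [0, 0.1, 0]
    - [0, 0.1, 0]
  rot:
    - [0, 0, 0]
    - [0, 0, 0]

```text
clock: 6.8
eef_pos: [0.5425, 0.0178, 0.0241]
eef_rot: [[-0.99, 0.142, 0.0], [0.142, 0.99, -0.0], [-0.001, -0.0, -1.0]]
wrist_force: [1.9, 0.3, -0.4]
gripper_width: 0.0538
```

Emit:
carry_out:
  delta_pos:
    - [-1, 0, 0]
    - [-2, 0, 0]
    - [-2, 0, 0]
  rot:
    - [0, 0, 0]
    - [0, 0, 0]
    - [0, 0, 0]

```text
clock: 7.18
eef_pos: [0.5632, 0.0148, 0.0241]
eef_rot: [[-0.99, 0.142, 0.002], [0.142, 0.99, -0.0], [-0.002, 0.0, -1.0]]
wrist_force: [3.0, -0.2, 4.2]
gripper_width: 0.0536
```

Emit:
carry_out:
  delta_pos:
    - [0, 0, 0]
    - [0, 0, 0]
    - [0, 0, 0]
    - [0, 0, 0]
  rot:
    - [0, 0, 0]
    - [0, 0, 0]
    - [0, 0, 0]
    - [0, 0, 0]
  claw: 0

```text
clock: 7.68
eef_pos: [0.562, 0.0152, 0.0239]
eef_rot: [[-0.99, 0.142, -0.0], [0.142, 0.99, -0.0], [0.0, -0.0, -1.0]]
wrist_force: [-0.2, 1.1, 0.4]
gripper_width: 0.0899
```

Emit:
carry_out:
  delta_pos:
    - [0, 0, -2]
    - [0, 0, -4.5]
    - [2, 0, -6]
    - [6, 0, -6]
    - [10.5, 0, -6]
  rot:
    - [0, 0, 0]
    - [0, 0, 0]
    - [0, 0, 0]
    - [0, 0, 0]
    - [0, 0, 0]

```text
clock: 8.3
eef_pos: [0.457, 0.0302, 0.0839]
eef_rot: [[-0.99, 0.142, 0.0], [0.142, 0.99, -0.0], [-0.0, 0.0, -1.0]]
wrist_force: [0.8, 0.9, 1.8]
gripper_width: 0.0939
```

Emit:
carry_out:
  delta_pos:
    - [0, 0, 0]
    - [0, 0, 0]
    - [0, 0, 0]
    - [0, 0, 0]
    - [0, 0, 0]
  rot:
    - [0, 0, 0]
    - [0, 0, 0]
    - [0, 0, 0]
    - [0, 0, 0]
    - [0, 0, 0]
  claw: 1

```text
clock: 8.93
eef_pos: [0.4583, 0.03, 0.0837]
eef_rot: [[-0.99, 0.142, -0.0], [0.142, 0.99, -0.0], [0.0, -0.0, -1.0]]
wrist_force: [-0.1, 0.3, -0.0]
gripper_width: 0.0474
```

```bash
python3 - <<'E'
from h import *
im,_=snap('top','t3'); im2,_=snap('scene','s3')
s=robot.get_state();print(s['eef_pos'],s['clock'],s['gripper_width'],s['wrist_force'])
a=cv2.resize(im[80:230,250:400],(400,400),interpolation=cv2.INTER_CUBIC)
b=cv2.resize(im2[170:320,240:390],(400,400),interpolation=cv2.INTER_CUBIC)
cv2.imwrite('pics/c3.png',np.hstack([a,b]))
w=cloud('scene','s3'); B=np.array([.601,.0094]);a=np.radians(-8.1);X=np.array([np.cos(a),np.sin(a)]);Y=np.array([-X[1],X[0]])
bx=(w[...,:2]-B)@X; by=(w[...,:2]-B)@Y; z=w[...,2]
m=(z>.052)&(z<.063)&(bx>-.2)&(bx<.0)&(abs(by)<.05)
print(m.sum(),'bx',np.percentile(bx[m],[1,3,97]),'by',np.percentile(by[m],[2,98]),np.median(z[m]))
E
```

```text
[0.45824464 0.03003616 0.08378447] 9.025 0.03923336800337901 [-0.25413615  0.07560834 -0.59868989]
570 bx [-0.11266612 -0.11095282 -0.00370488] by [-0.02450587  0.02750527] 0.057814291030123144
```

View pics/c3.png

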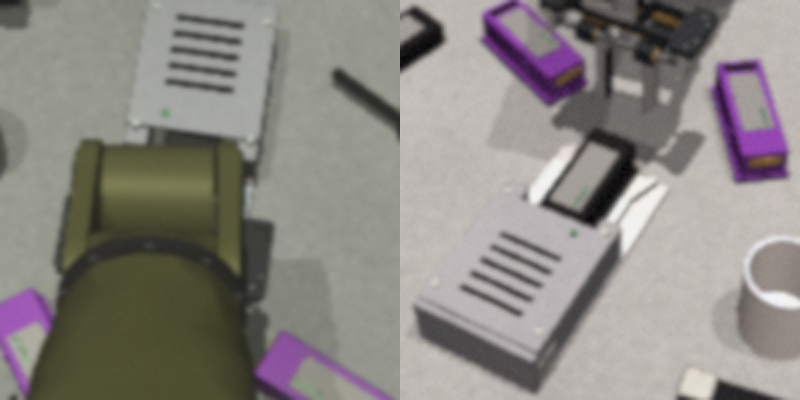

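The pack sits flat in the bay (right half: pack at (600,175), nose under the roof). Its tail is at bay x ≈ -112 and it is centred at about +1.5 mm. The gripper is behind the tail, still shutting. I'll lower and push.

Emit:
carry_out:
  delta_pos:
    - [0, 0.1, 2]
    - [0, 0.1, 4]
    - [0, 0.1, 6]
    - [0, 0.1, 6]
    - [0, 0.1, 6]
  rot:
    - [0, 0, 0]
    - [0, 0, 0]
    - [0, 0, 0]
    - [0, 0, 0]
    - [0, 0, 0]
  claw: 1

```text
clock: 9.65
eef_pos: [0.4587, 0.0311, 0.0246]
eef_rot: [[-0.99, 0.142, 0.001], [0.142, 0.99, -0.0], [-0.001, 0.0, -1.0]]
wrist_force: [0.7, -0.7, 0.2]
gripper_width: 0.0005
```

Emit:
carry_out:
  delta_pos:
    - [-0.8, 0, 0]
    - [-1.6, 0, 0]
    - [-2.4, 0, 0]
    - [-3, 0, 0]
    - [-3, 0, 0]
  rot:
    - [0, 0, 0]
    - [0, 0, 0]
    - [0, 0, 0]
    - [0, 0, 0]
    - [0, 0, 0]

```text
clock: 10.28
eef_pos: [0.4884, 0.0267, 0.0238]
eef_rot: [[-0.99, 0.142, 0.0], [0.142, 0.99, -0.0], [-0.0, -0.0, -1.0]]
wrist_force: [-0.8, -0.7, -0.2]
gripper_width: 0.0002
```

Emit:
carry_out:
  delta_pos:
    - [-0.4, 0, 0]
    - [-0.8, 0, 0]
    - [-0.8, 0, 0]
  rot:
    - [0, 0, 0]
    - [0, 0, 0]
    - [0, 0, 0]

```text
clock: 10.65
eef_pos: [0.4962, 0.0256, 0.0239]
eef_rot: [[-0.99, 0.142, 0.0], [0.142, 0.99, -0.0], [-0.0, 0.0, -1.0]]
wrist_force: [0.2, -0.2, -0.1]
gripper_width: 0.0004
```

Emit:
carry_out:
  delta_pos:
    - [-0.4, 0, 0]
    - [-0.8, 0, 0]
    - [-0.8, 0, 0]
  rot:
    - [0, 0, 0]
    - [0, 0, 0]
    - [0, 0, 0]

```text
clock: 11.02
eef_pos: [0.5037, 0.0246, 0.0239]
eef_rot: [[-0.99, 0.142, -0.001], [0.142, 0.99, 0.0], [0.001, 0.0, -1.0]]
wrist_force: [-4.2, 1.3, 1.4]
gripper_width: 0.0005
```

Emit:
carry_out:
  delta_pos:
    - [-0.4, 0, 0]
    - [-0.5, 0, 0]
  rot:
    - [0, 0, 0]
    - [0, 0, 0]

```text
clock: 11.28
eef_pos: [0.5082, 0.024, 0.0238]
eef_rot: [[-0.99, 0.142, -0.002], [0.142, 0.99, 0.0], [0.002, -0.0, -1.0]]
wrist_force: [-8.6, 2.5, 6.4]
gripper_width: 0.0001
```

Emit:
carry_out:
  delta_pos:
    - [-0.4, 0, 0]
    - [-0.5, 0, 0]
  rot:
    - [0, 0, 0]
    - [0, 0, 0]

```text
clock: 11.52
eef_pos: [0.513, 0.0234, 0.0238]
eef_rot: [[-0.99, 0.142, -0.002], [0.142, 0.99, 0.0], [0.002, 0.0, -1.0]]
wrist_force: [-9.4, 3.0, 6.3]
gripper_width: 0.0006
```

Emit:
carry_out:
  delta_pos:
    - [-0.4, 0, 0]
    - [-0.6, 0, 0]
    - [-0.6, 0, 0]
  rot:
    - [0, 0, 0]
    - [0, 0, 0]
    - [0, 0, 0]

```text
clock: 11.9
eef_pos: [0.5191, 0.0225, 0.0238]
eef_rot: [[-0.99, 0.142, -0.002], [0.142, 0.99, 0.0], [0.002, 0.0, -1.0]]
wrist_force: [-6.9, 2.4, 5.1]
gripper_width: 0.0002
```

Emit:
carry_out:
  delta_pos:
    - [-0.3, 0, 0]
    - [-0.5, 0, 0]
  rot:
    - [0, 0, 0]
    - [0, 0, 0]

```text
clock: 12.15
eef_pos: [0.5237, 0.0218, 0.0238]
eef_rot: [[-0.99, 0.142, -0.003], [0.142, 0.99, 0.0], [0.003, 0.0, -1.0]]
wrist_force: [-10.3, 2.5, 7.1]
gripper_width: 0.0006
```

Emit:
carry_out:
  delta_pos:
    - [-0.2, 0, 0]
    - [-0.4, 0, 0]
  rot:
    - [0, 0, 0]
    - [0, 0, 0]

```text
clock: 12.4
eef_pos: [0.5269, 0.0215, 0.0238]
eef_rot: [[-0.99, 0.142, -0.005], [0.142, 0.99, 0.001], [0.005, -0.0, -1.0]]
wrist_force: [-21.0, 4.5, 16.0]
gripper_width: 0.0005
```

Emit:
carry_out:
  delta_pos:
    - [-0.1, 0, 0]
    - [-0.2, 0, 0]
  rot:
    - [0, 0, 0]
    - [0, 0, 0]

```text
clock: 12.65
eef_pos: [0.5284, 0.0212, 0.0238]
eef_rot: [[-0.99, 0.142, -0.006], [0.142, 0.99, 0.001], [0.006, -0.0, -1.0]]
wrist_force: [-18.8, 4.0, 13.9]
gripper_width: 0.0006
```

Emit:
carry_out:
  delta_pos:
    - [-0.1, 0, 0]
    - [-0.2, 0, 0]
  rot:
    - [0, 0, 0]
    - [0, 0, 0]

```text
clock: 12.9
eef_pos: [0.5309, 0.0209, 0.0238]
eef_rot: [[-0.99, 0.142, -0.004], [0.142, 0.99, 0.001], [0.004, -0.0, -1.0]]
wrist_force: [-16.5, 3.4, 11.2]
gripper_width: 0.0004
```

Emit:
carry_out:
  delta_pos:
    - [-0.1, 0, 0]
    - [-0.1, 0, 0]
  rot:
    - [0, 0, 0]
    - [0, 0, 0]

```text
clock: 13.15
eef_pos: [0.5322, 0.0206, 0.0238]
eef_rot: [[-0.99, 0.142, -0.004], [0.142, 0.99, 0.0], [0.004, -0.0, -1.0]]
wrist_force: [-12.5, 4.0, 9.0]
gripper_width: 0.0007
```

```bash
python3 - <<'E'
from h import *
im2,_=snap('scene','s4')
s=robot.get_state();print(s['eef_pos'],s['clock'],s['wrist_force'],s['moment'])
w=cloud('scene','s4'); B=np.array([.601,.0094]);a=np.radians(-8.1);X=np.array([np.cos(a),np.sin(a)]);Y=np.array([-X[1],X[0]])
bx=(w[...,:2]-B)@X; by=(w[...,:2]-B)@Y; z=w[...,2]
m=(z>.050)&(z<.066)&(bx>-.11)&(bx<.0)&(abs(by)<.04)
print(m.sum(),'bx',np.percentile(bx[m],[1,3,97]),'by',np.percentile(by[m],[2,98]))
for lo in np.arange(-.08,.0,.01):
    k=m&(bx>lo)&(bx<lo+.01)&(abs(by)<.015); print(round(lo,3),k.sum(),np.median(z[k]) if k.any() else '')
cv2.imwrite('pics/c4.png',cv2.resize(im2[190:290,270:370],(600,600),interpolation=cv2.INTER_CUBIC))
E
```

```text
[0.53225186 0.0206548  0.02380191] 13.2 [-13.39143624   3.45246788   9.44440435] [0.61531129 2.07917976 0.08780087]
335 bx [-0.07078514 -0.06230538 -0.00186464] by [-0.02447125  0.02762643]
-0.08 3 0.0565404742555925
-0.07 16 0.06091843945724662
-0.06 25 0.058515827643208174
-0.05 31 0.059774138835954616
-0.04 28 0.05802567515477475
-0.03 26 0.05807719640509068
-0.02 32 0.05847798266782006
-0.01 29 0.05874900020800289
```

View pics/c4.png

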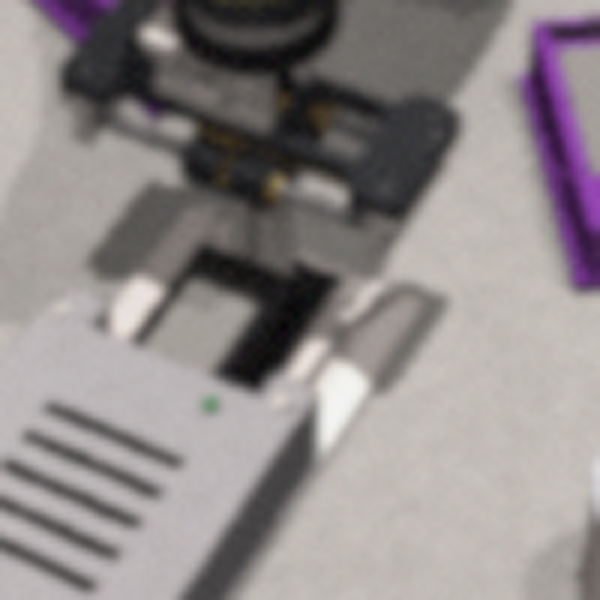

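The close-up shows the pack straight between the rails, with the fingers at its tail (edge near (250,265)). The push peaked at 21.5 N and is now about 13 N and falling. I'll continue in 1 mm steps.

Emit:
carry_out:
  delta_pos:
    - [-0.1, 0, 0]
    - [-0.1, 0, 0]
  rot:
    - [0, 0, 0]
    - [0, 0, 0]

```text
clock: 13.45
eef_pos: [0.5335, 0.0205, 0.0238]
eef_rot: [[-0.99, 0.142, -0.003], [0.142, 0.99, 0.0], [0.003, 0.0, -1.0]]
wrist_force: [-11.3, 4.1, 6.7]
gripper_width: 0.0005
```

Emit:
carry_out:
  delta_pos:
    - [-0.1, 0, 0]
    - [-0.1, 0, 0]
  rot:
    - [0, 0, 0]
    - [0, 0, 0]

```text
clock: 13.7
eef_pos: [0.5347, 0.0203, 0.0238]
eef_rot: [[-0.99, 0.142, -0.002], [0.142, 0.99, 0.0], [0.002, 0.0, -1.0]]
wrist_force: [-10.4, 2.9, 6.3]
gripper_width: 0.0006
```

The push has levelled off at about 10.5 N, half the peak, so the pack has snapped in. I'll back off and check that it stays.

Emit:
carry_out:
  delta_pos:
    - [0.3, 0, 0]
    - [1, 0, 0]
    - [3, 0, 0]
    - [6, 0, 0]
    - [8, 0, -3]
  rot:
    - [0, 0, 0]
    - [0, 0, 0]
    - [0, 0, 0]
    - [0, 0, 0]
    - [0, 0, 0]

```text
clock: 14.32
eef_pos: [0.454, 0.0314, 0.0528]
eef_rot: [[-0.99, 0.142, -0.004], [0.142, 0.99, -0.0], [0.003, -0.001, -1.0]]
wrist_force: [0.9, -0.3, 0.4]
gripper_width: 0.0003
```

Emit:
carry_out:
  delta_pos:
    - [2, 0, -3]
    - [5, 0, -7]
    - [5, 0, -10]
    - [5, 0, -10]
    - [5, 0, -10]
  rot:
    - [0, 0, 0]
    - [0, 0, 0]
    - [0, 0, 0]
    - [0, 0, 0]
    - [0, 0, 0]

```text
clock: 14.95
eef_pos: [0.4065, 0.0384, 0.1531]
eef_rot: [[-0.99, 0.142, -0.001], [0.142, 0.99, -0.0], [0.001, -0.0, -1.0]]
wrist_force: [-0.3, 0.4, 0.6]
gripper_width: 0.0004
```

```bash
python3 - <<'E'
from h import *
im2,_=snap('scene','s5')
s=robot.get_state();print(s['eef_pos'],s['clock'],s['wrist_force'])
B=np.array([.601,.0094]);a=np.radians(-8.1);X=np.array([np.cos(a),np.sin(a)]);Y=np.array([-X[1],X[0]])
for t in('s4','s5'):
    w=cloud('scene',t)
    bx=(w[...,:2]-B)@X; by=(w[...,:2]-B)@Y; z=w[...,2]
    m=(z>.052)&(z<.063)&(bx>-.13)&(bx<.0)&(abs(by)<.04)
    print(t,m.sum(),'bx',np.percentile(bx[m],[0,1,3,5]),'by',np.percentile(by[m],[2,98]))
cv2.imwrite('pics/c5.png',cv2.resize(im2[170:320,240:390],(600,600),interpolation=cv2.INTER_CUBIC))
E
```

```text
[0.40637927 0.03838829 0.15282553] 15.0 [-0.41051706 -0.58802067  0.16814606]
s4 323 bx [-0.07422208 -0.06618889 -0.06144203 -0.05984356] by [-0.0244856  0.0276022]
s5 295 bx [-0.05892924 -0.05618833 -0.05403957 -0.05251086] by [-0.02348365  0.02768335]
```

View pics/c5.png

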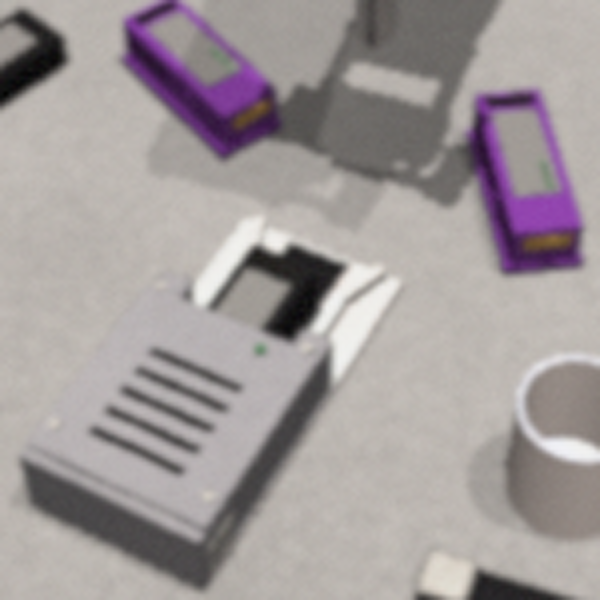

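The pack stayed in: its tail is at about (300,275) and flush, deeper than before the last steps. I'll check once more that it isn't drifting, then hand in.

```bash
python3 - <<'E'
from h import *
for i in range(8): robot.get_image('top')
snap('scene','s6')
B=np.array([.601,.0094]);a=np.radians(-8.1);X=np.array([np.cos(a),np.sin(a)]);Y=np.array([-X[1],X[0]])
ok=[]
for t in('s5','s6'):
    w=cloud('scene',t);bx=(w[...,:2]-B)@X; by=(w[...,:2]-B)@Y; z=w[...,2]
    m=(z>.052)&(z<.063)&(bx>-.13)&(bx<.0)&(abs(by)<.04)
    ok.append(np.percentile(bx[m],3)); 
print(ok, robot.get_state()['clock'])
if abs(ok[0]-ok[1])<.002: print(robot.finish_job())
E
```

```text
[np.float64(-0.05403956796362207), np.float64(-0.05467652879518618)] 15.45
the job is handed in; nothing more can be done
None
```

The black pack is in the charging bay and stayed in place after I let go. I handed the job in at about 15.5 s on the robot's clock.

- **Placing:** I gripped the pack at its middle and set it nose first on the apron between the rails. I slid it in until the nose was about 37 mm past the mouth, then let go and pushed the tail with the closed fingers. One rail contact, about 5 N sideways, went away after a 1 mm shift.
- **Push felt:** The ejector met the nose at about 9 N. The push peaked at about 21.5 N, then fell to 17, 13, 12 and about 10.5 N, roughly half. I stopped there without feeling the hard stop.
- **Fall slower than described:** The drop to half took about 7 mm of travel rather than the 4 mm given. While pushing I also read an upward force of up to 16 N on the fingers.
- **Last checks:** With the arm clear, the tail was at about bay x = -54 to -57 mm. That puts the nose at about 93 to 96 mm, inside the 91 to 119 mm home range. A second image 0.45 s later agreed to 0.6 mm, so the pack was not sliding back out.
- **Other objects:** I moved only the pack. The objects near the bay were where they started in the last picture I viewed. I did not re-measure the others.

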